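Turn the loose-lidded stone case over and stack it

TASK

Two flat cases of cut stones lean on two sloping wooden rests. One still lies with its plain lid upward: take it by its sides so that its loose lid and base stay together, turn it over, and stack it squarely on the other case, which already lies lid down with its window upward. The turned case must end lid down against that one's window, closed, in line with it and standing on the same ledge; leave the other case in its place.

Things in the scene. Friction and masses are not known exactly. Their poses are not given: they have to be found in the camera images.
- case_mid (a point): Case to turn, 66x56x30 mm (x,y,z): grey base with window, white lid, 15 mm each, flush sides. Point: centre of the case, on the seam, fixed to the base. +x down the slope (55 deg below level), +y across, +z out through the lid: at the start 35 deg above level, in the end 35 deg below. Grip across y, fingers along +x, pads over both halves, here or up to 10 mm nearer the upper edge. 0.08 to 0.14 kg.
- lid_mid (a point): The loose white lid of that case: only a 4 mm inner lip locates it in the base; a paper card lies on its outer face. The point is the centre of its seam plane and coincides with case_mid, same axes, while the case is closed.
- stack_mid (a point): Centre of the other case, same size and look but shut for good (one piece, loose, 0.25 kg), already lid down. +x down the slope of its rest (55 deg below level), +y across, +z out of the slope through its window face, which lies 15 mm from the centre; a case stacked on it has its centre 30 mm along this +z. Its lower edge stands on the ledge, 33 mm along +x.
- rest_a: Fixed wooden rest under the case to turn. Origin on the bench, below the inner corner (22 mm high) of its V; +x level, to the robot's right (within 15 deg). A slope 42 mm long falls along +x to the corner, where a ledge 66 mm deep rises square to it. It is 50 mm wide, narrower than the cases, which stick out beyond its sides and top; its foot is 66 mm wide, 110 mm long.
- rest_b: The same kind of rest, fixed, under the other case: the place of the stack. Which rest stands left and which right varies.
Mind the look-alikes: they are no part of the job. What is shaped like the part that bears case_mid but turquoise is not meant.

How it is judged:
By the outcome, as a careful person would: the job done as asked, in the order asked, and still so for the second after the job is handed in, with the robot touching nothing.
It also fails if it takes over 48 s, if anything falls off the work surface, if the arm or the gripper's body presses on something with over 40 N, if the wrist force passes 120 N, or if a joint passes its speed limit or range.

ROBOT

A 7-joint arm with a two-finger parallel gripper is mounted at the origin on a cart in front of the work surface, level with it; the furniture and walls round the work are solid. World frame = base frame: x ahead of the robot, y to its left, z up, the work surface at z = 0. Lengths are in m, angles in rad, forces in N, time in s.
With the tool pointing down it reaches from about 0.4 to 0.85 m from the base axis. Payload 6.9 kg.
Tool frame: the origin (TCP) lies midway between the tips of the shut fingers; the grasp point (between the pads) lies 19 mm behind it; z points along the fingers, y is the line along which they close (so a half turn about z gives the same grasp; the last joint's range is limited). The gripper opens to 85 mm and grips with 20 to 120 N. Pads are 22 mm wide; open, the fingers measure 114 mm over their backs; the gripper's body (76 mm by 85 mm) begins 54 mm behind the grasp point. The pads swing forward as they close: fully open they stand 13 mm farther back than shut.
Start: joints at [1.399, 0.507, -0.238, 1.5, 0.126, 1.149, -0.155], TCP at [0.171, -0.601, 0.203] pointing down, gripper open.
Joint ranges: [-3.08, 3.08], [-0.24, 2.05], [-1.43, 1.35], [0, 2.5], [-1.52, 4.66], [0.17, 1.96], [-2.89, 2.89]. Speed limits (rad/s): [2.39, 2.39, 3.14, 3.14, 3.14, 3.14, 3.14].

INTERFACE

Orientations are given as a rotation vector (axis times angle).
In Python, from plant import r gives the robot as it stands.
- The arm moves only by the tool drive_tool, never from a script. Its argument "commands" is a list of rows, each a list of 5 numbers: the finger opening in cm, from 0 to 8.54, then the shift along the world's x, y, z in cm, then the turn about the world's z in degrees. In form: [[fingers, x, y, z, roll], ...]. A call has 1 to 12 rows; each row shifts and turns the commanded pose from where the row before left it; what a row does not reach is not made up. A row lasts 1/10 s, in which the tool goes at most 50 mm and 8.59 degrees, less where a joint would pass 70% of its speed; a pose out of reach is approached as far as the arm can. A call is refused whole if a number of a shift passes 5 or a number of a turn 8.59, either way. A call with a gripper value outside its range is refused whole. The fingers move at their own pace and stop on an object; "force" is the grip in N (left out, the last holds). Time passes only in rows, so rows that do not move let the fingers close. It gives the time, the measured TCP pose, the force, the opening and the grip force at its end, in the units of the state.
- r.read_state(): the state, without advancing time (a new reading comes with each control period).
- r.get_image(name): name is "side" or "top" or "wrist"; returns a dict with "frame" (400x640x3 uint8, red, green, blue), "depth" (400x640 float32, m along the optical axis (not along the pixel's ray), 0 where there is no reading), "fx", "fy", "cx", "cy" (pixels), "extrinsics" (4x4, takes a point from camera to world coordinates). Camera axes: x right, y up, looking along -z (the intrinsics and any distortion apply to the point x, -y, -z); pixel columns grow to the right and rows downward; lengths in m; the calibration is good to about 2 mm. A picture is of the moment at which its call begins.
- r.job_done(): hands the job in; it is judged then, once.
The state is a dict: "time": time; "q": joint angles; "qvel": joint speeds; "joint_torque": joint torques, N m; "ee_pos": TCP position; "tcp_rot": TCP orientation; "force": force on the tool from outside, world axes, zero at the start; "ft_torque": the same for the moment, N m; "grip_width": opening from 0.0 (shut) to 1.0 (fully open); "grasp_force": force on a finger pad.
Only numpy, scipy, OpenCV 4.12 (cv2) and the standard library are available. Lean on these libraries where they do the work, as an engineer would, in place of code of your own. Each camera call takes 0.05 s, during which the arm holds its last target. There are 200 camera calls.

## Working session

There is one attempt and no reset: what is moved stays moved. The work goes in short steps, Python scripts to look and compute and a tool call to move; the robot and the scene stay as the last step left them, time stands still between calls to the robot, and variables do not carry over. Pictures are saved under pics/ and viewed, at most 10 in all, crops included, and the job is handed in when it is done.

Besides the shell and the picture viewer there is one more tool, called after "Emit:" as name(argument=value, ...), one argument or row to a line, values as JSON. drive_tool: Moves the arm, as the interface text tells. Its arguments: {"type":"object","properties":{"commands":{"type":"array"},"force":{"type":"number"}},"required":["commands"]}

```bash
mkdir -p pics; ls; cat > h.py <<'E'
import numpy as np, cv2
from plant import r
def snap(n,f):
    d=r.get_image(n); np.savez('pics/'+f+'.npz',**d); cv2.imwrite('pics/'+f+'.png',d['frame'][:,:,::-1]); return d
def world(d,u,v,z=None):
    z=d['depth'][int(round(v)),int(round(u))] if z is None else z
    p=np.array([(u-d['cx'])/d['fx']*z,-(v-d['cy'])/d['fy']*z,-z,1]); return (d['extrinsics']@p)[:3]
E
python3 - <<'E'
from h import *
print({k:np.round(v,3) for k,v in r.read_state().items()})
a=snap('top','t0');b=snap('side','s0')
for d in(a,b): print(d['fx'],np.round(d['extrinsics'],3).tolist(),[k for k in d])
E
```

```text
pics
{'time': np.float64(0.0), 'q': array([ 1.399,  0.508, -0.238,  1.501,  0.126,  1.149, -0.155]), 'qvel': array([-0.   ,  0.   , -0.   , -0.001,  0.001, -0.   ,  0.001]), 'joint_torque': array([-0.0000e+00, -6.2060e+01, -2.1870e+00, -2.4965e+01,  1.3000e-02,
        1.2000e-02,  0.0000e+00]), 'ee_pos': array([ 0.171, -0.601,  0.202]), 'tcp_rot': array([-3.11 , -0.435,  0.   ]), 'force': array([-0.7  , -0.194,  0.43 ]), 'ft_torque': array([ 0.002,  0.087, -0.001]), 'grasp_force': np.float64(0.0), 'grip_width': np.float64(0.995)}
369.48877154523166 [[0.011, 0.993, -0.115, 0.446], [-1.0, 0.013, 0.016, -0.038], [0.017, 0.115, 0.993, 0.928], [0.0, 0.0, 0.0, 1.0]] ['frame', 'depth', 'fx', 'fy', 'cx', 'cy', 'extrinsics']
413.8388646294876 [[0.964, 0.176, -0.201, 0.337], [-0.267, 0.58, -0.77, -0.708], [-0.019, 0.795, 0.606, 0.576], [0.0, 0.0, 0.0, 1.0]] ['frame', 'depth', 'fx', 'fy', 'cx', 'cy', 'extrinsics']
```

View pics/t0.png

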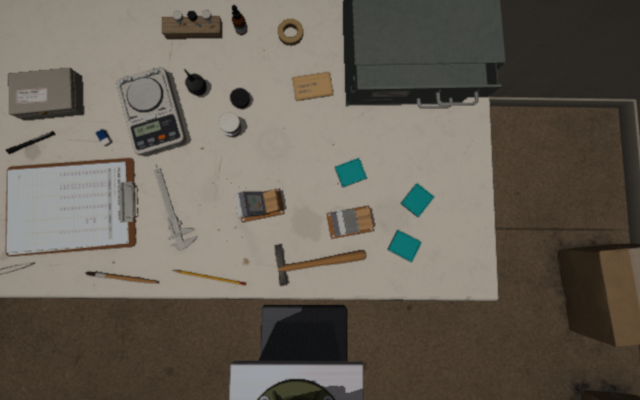

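View pics/s0.png

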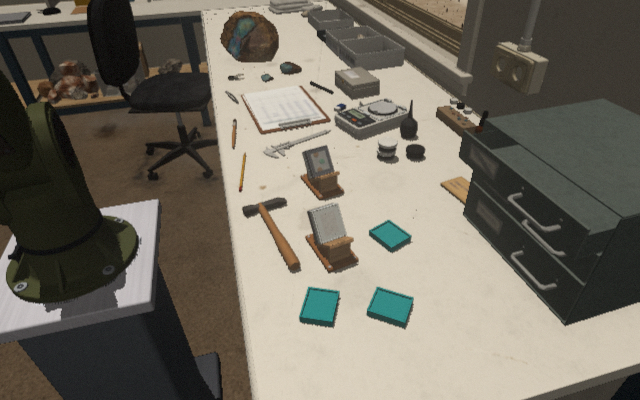

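```bash
cat >> h.py <<'E'
def cloud(d):
    v,u=np.mgrid[0:400,0:640]; z=d['depth']; m=z>0
    p=np.stack([(u-d['cx'])/d['fx']*z,-(v-d['cy'])/d['fy']*z,-z,np.ones_like(z)],-1)
    return (p@d['extrinsics'].T)[...,:3],m
E
python3 - <<'E'
from h import *
for f,boxes in (('t0',[(325,375,203,240),(236,288,185,222)]),('s0',[(303,360,200,272),(298,346,142,200)])):
    d=dict(np.load(f'pics/{f}.npz')); P,m=cloud(d)
    for (u0,u1,v0,v1) in boxes:
        p=P[v0:v1,u0:u1].reshape(-1,3); k=m[v0:v1,u0:u1].ravel()&(p[:,2]>.03)&(p[:,2]<.13); p=p[k]
        print(f,len(p),p.min(0).round(3),p.max(0).round(3))
        best=None; rng=np.random.default_rng(0)
        for _ in range(400):
            a=p[rng.choice(len(p),3,False)]; n=np.cross(a[1]-a[0],a[2]-a[0])
            if np.linalg.norm(n)<1e-7: continue
            n/=np.linalg.norm(n); n*=np.sign(n[2])
            if abs(np.degrees(np.arcsin(n[2]))-35)>8 or n[1]>0: continue
            i=abs((p-a[0])@n)<.002
            if best is None or i.sum()>best.sum(): best=i
        q=p[best];c=q.mean(0);n=np.linalg.svd(q-c)[2][2];n*=np.sign(n[2])
        print(' plane',len(q),c.round(4),n.round(3),'elev',np.degrees(np.arcsin(n[2])).round(1),'az',np.degrees(np.arctan2(n[1],n[0])).round(1))
        y=np.cross([0,0,1],n);y/=np.linalg.norm(y);x=np.cross(y,n);ab=np.c_[(q-c)@x,(q-c)@y]
        print(' ext',np.percentile(ab,[1,99],axis=0).round(4).tolist(),'minAreaRect',cv2.minAreaRect((ab*1000).astype(np.float32)))
a=cv2.imread('pics/s0.png')[130:280,240:420]; b=cv2.imread('pics/t0.png')[170:250,220:390]
cv2.imwrite('pics/c0.png',np.vstack([cv2.resize(a,(560,467),interpolation=2)[:320],cv2.resize(b,(560,264),interpolation=2)]))
E
```

```text
t0 915 [ 0.455 -0.178  0.037] [ 0.523 -0.077  0.096]
 plane 370 [ 0.4902 -0.1231  0.0676] [ 0.154 -0.794  0.588] elev 36.0 az -79.0
 ext [[-0.0336, -0.0274], [0.0357, 0.0273]] minAreaRect ((1.848297119140625, -0.037242889404296875), (73.19998168945312, 55.77525329589844), 0.006540108937770128)
t0 995 [0.496 0.045 0.033] [0.563 0.143 0.096]
 plane 462 [0.5295 0.1013 0.0679] [ 0.176 -0.799  0.576] elev 35.1 az -77.6
 ext [[-0.0326, -0.0271], [0.0352, 0.0269]] minAreaRect ((2.2865447998046875, -0.2713203430175781), (54.45688247680664, 70.95446014404297), 89.5587387084961)
s0 1477 [ 0.458 -0.18   0.03 ] [ 0.527 -0.079  0.093]
 plane 851 [ 0.4922 -0.1232  0.0661] [ 0.145 -0.806  0.573] elev 35.0 az -79.8
 ext [[-0.0325, -0.0273], [0.0329, 0.0277]] minAreaRect ((2.7639007568359375, 0.3788909912109375), (72.80108642578125, 56.721717834472656), 1.6987837553024292)
s0 951 [0.498 0.043 0.03 ] [0.566 0.138 0.094]
 plane 467 [0.5329 0.1004 0.0658] [ 0.178 -0.808  0.562] elev 34.2 az -77.6
 ext [[-0.0327, -0.0274], [0.0322, 0.0283]] minAreaRect ((3.52655029296875, 0.5013389587402344), (73.466064453125, 57.24543380737305), 0.5111685395240784)
```

View pics/c0.png

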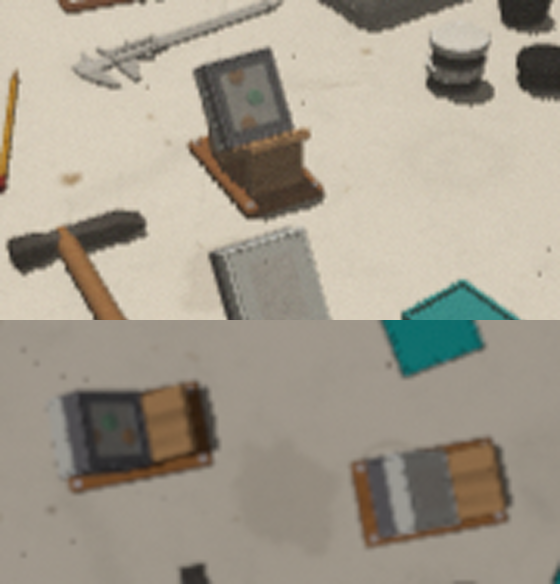

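Near rest (y≈-0.12) carries the lid-up case with its card; the left rest (y≈+0.10) carries the window-up case. I'm moving above the first one while I check the rest's front geometry.

Emit:
drive_tool(
  commands=[
    [8.54,2.2,3.4,0,-7.95],
    [8.54,2.2,3.4,0,-7.95],
    [8.54,2.2,3.4,0,-7.95],
    [8.54,2.2,3.4,0,-7.95],
    [8.54,2.2,3.4,0,-7.95],
    [8.54,2.2,3.4,0,-7.95],
    [8.54,2.2,3.4,0,-7.95],
    [8.54,2.2,3.4,0,-7.95],
    [8.54,2.2,3.4,0,-7.95],
    [8.54,2.2,3.4,0,-7.95],
    [8.54,2.2,3.4,0,-7.95],
    [8.54,2.2,3.4,0,-7.95],
  ],
)

```text
time: 1.3
ee_pos: [0.4355, -0.192, 0.2028]
tcp_rot: [2.411, -2.013, -0.001]
force: [1.0, -0.7, -0.1]
grip_width: 0.999
grasp_force: 0.0
```

```bash
python3 - <<'E'
from h import *
print(r.read_state()['q'].round(3))
C=np.array([.4889,-.1111,0]);az=np.radians(-79.4);u=np.array([np.cos(az),np.sin(az),0]);w=np.array([-u[1],u[0],0])
for f in('s0','t0'):
    P,m=cloud(dict(np.load(f'pics/{f}.npz')));p=P[m];a=(p-C)@u;b=(p-C)@w
    k=(abs(b)<.02)&(a>-.09)&(a<.2)&(p[:,2]<.12)
    for lo in np.arange(-.09,.2,.006):
        i=k&(a>=lo)&(a<lo+.006)
        if i.sum(): print(f,round(lo*1000),i.sum(),(np.percentile(p[i,2],[5,50,95])*1000).round(0))
E
```

```text
[ 0.384  0.274 -0.027  1.879  0.009  0.99  -2.608]
s0 -90 20 [-1.  0.  1.]
s0 -84 15 [-2.  0.  1.]
s0 -78 15 [-1. -0.  1.]
s0 -72 16 [-1.  0.  2.]
s0 -66 13 [-2. -0.  2.]
s0 -60 14 [-2. -0.  1.]
s0 -54 8 [-2. -0.  2.]
s0 -48 6 [-1.  0.  1.]
s0 -42 1 [7. 7. 7.]
s0 -36 6 [ 7.  8. 59.]
s0 -30 8 [32. 78. 80.]
s0 -24 10 [16. 82. 84.]
s0 -18 9 [12. 87. 88.]
s0 -12 21 [11. 91. 92.]
s0 -6 104 [83. 88. 93.]
s0 0 105 [74. 80. 84.]
s0 6 111 [65. 71. 76.]
s0 12 108 [ 9. 62. 69.]
s0 18 123 [ 9. 54. 60.]
s0 24 121 [ 9. 45. 52.]
s0 30 42 [ 9. 40. 42.]
s0 36 15 [ 9. 44. 46.]
s0 42 17 [ 9. 48. 50.]
s0 48 29 [11. 51. 55.]
s0 54 294 [ 8. 27. 57.]
s0 60 131 [ 8. 54. 59.]
s0 66 102 [-1.  7. 51.]
s0 72 61 [-2.  0.  8.]
s0 78 53 [-1. -0.  1.]
s0 84 45 [-1. -0.  1.]
s0 90 55 [-2. -0.  1.]
s0 96 52 [-2. -0.  1.]
s0 102 54 [-1. -0.  2.]
s0 108 56 [-2. -0.  1.]
s0 114 54 [-2. -0.  1.]
s0 120 57 [-2. -0.  2.]
s0 126 56 [-1. -0.  1.]
s0 132 55 [-1.  0.  1.]
s0 138 60 [-2.  0.  1.]
s0 144 55 [-2. -0.  1.]
s0 150 65 [-2. -0.  1.]
s0 156 57 [-2. -0. 14.]
s0 162 59 [-2.  0. 15.]
s0 168 52 [-1. 10. 15.]
s0 174 63 [-1
[... 539 characters left out ...]
36 [51. 54. 59.]
t0 24 34 [43. 47. 50.]
t0 30 43 [39. 41. 44.]
t0 36 47 [41. 45. 48.]
t0 42 44 [47. 50. 52.]
t0 48 46 [50. 53. 56.]
t0 54 48 [54. 57. 61.]
t0 60 32 [55. 58. 61.]
t0 72 25 [-3.  1.  3.]
t0 78 38 [-1.  1.  3.]
t0 84 36 [-2.  1.  4.]
t0 90 41 [-3.  0.  3.]
t0 96 34 [-3.  0.  3.]
t0 102 39 [-2.  0.  3.]
t0 108 38 [-2.  0.  3.]
t0 114 35 [-2.  1.  3.]
t0 120 40 [-1.  1.  4.]
t0 126 35 [-1.  1.  3.]
t0 132 36 [-2.  0.  4.]
t0 138 41 [-2.  1.  3.]
t0 144 35 [-2.  1.  3.]
t0 150 39 [-1.  1.  3.]
t0 156 44 [-2.  1. 15.]
t0 162 41 [-0.  3. 17.]
t0 168 42 [-1.  5. 16.]
t0 174 39 [-0. 12. 16.]
t0 180 43 [-0. 11. 16.]
t0 186 36 [ 8. 11. 16.]
t0 192 36 [ 2. 11. 16.]
t0 198 13 [ 3. 11. 17.]
```

Emit:
drive_tool(
  commands=[
    [8.54,1.75,2.87,0,0.3],
    [8.54,1.75,2.87,0,0],
    [8.54,1.75,2.87,0,0],
    [8.54,0,0,-3,0],
    [8.54,0,0,-3,0],
    [8.54,0,0,-3,0],
    [8.54,0,0,-2,0],
    [8.54,0,0,0,0],
    [8.54,0,0,0,0],
  ],
)

```text
time: 2.2
ee_pos: [0.4876, -0.1074, 0.0931]
tcp_rot: [2.423, -2.0, -0.001]
force: [0.4, -0.1, -0.3]
grip_width: 1.001
grasp_force: 0.0
```

```bash
python3 - <<'E'
from h import *
s=r.read_state();print(s['q'].round(3),s['ee_pos'].round(4))
d=snap('wrist','w1'); b=snap('side','s1'); print(np.round(d['extrinsics'],3).tolist())
cv2.imwrite('pics/c1.png',np.hstack([cv2.resize(d['frame'][:,:,::-1],(480,300)),cv2.resize(b['frame'][150:300,260:420,::-1],(320,300))]))
E
```

```text
[ 0.207  0.44  -0.056  1.978  0.036  0.726 -2.821] [ 0.4876 -0.1074  0.0931]
[[-0.982, 0.179, 0.06, 0.503], [-0.189, -0.932, -0.31, -0.188], [0.0, -0.316, 0.949, 0.264], [0.0, 0.0, 0.0, 1.0]]
```

View pics/c1.png

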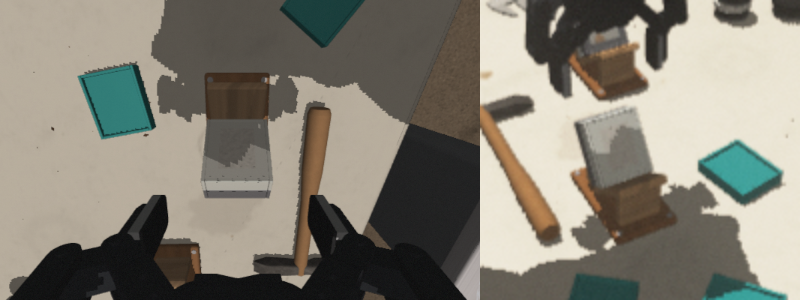

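Wrist view: the case (px 203–271) is centred between the fingers (155/322), and the hammer handle at px 310+ is just outside. Descending to grip.

Emit:
drive_tool(
  commands=[
    [8.54,0,0.1,-2,0],
    [8.54,0,0,-2,0],
    [8.54,0,0,-1.8,0],
    [8.54,0,0,0,0],
    [5,0,0,0,0],
    [5,0,0,0,0],
    [5,0,0,0,0],
    [5,0,0,0,0],
    [5,0,0,0,0],
    [5,0,0,0,0],
    [5,0,0,0,0],
  ],
  force=35,
)

```text
time: 3.4
ee_pos: [0.4884, -0.1066, 0.0365]
tcp_rot: [-2.422, 1.999, -0.003]
force: [-0.9, 0.4, 5.6]
grip_width: 0.648
grasp_force: 36.9
```

Emit:
drive_tool(
  commands=[
    [5,0,0,1,0],
    [5,0,0,2.5,0],
    [5,0,0,3,0],
    [5,0,0,3,0],
    [5,0.5,-2.7,0.5,8],
    [5,0.5,-2.7,0,8],
    [5,0.5,-2.7,0,8],
    [5,0.5,-2.7,0,8],
    [5,0.5,-2.7,0,8],
    [5,0,0,0,8],
    [5,0,0,0,8],
    [5,0,0,0,8],
  ],
)

```text
time: 4.6
ee_pos: [0.5124, -0.2419, 0.136]
tcp_rot: [3.115, -0.405, 0.001]
force: [0.0, 0.5, -1.7]
grip_width: 0.647
grasp_force: 37.7
```

Emit:
drive_tool(
  commands=[
    [5,0,0,0,8.5],
    [5,0,0,0,8.5],
    [5,0,0,0,8.5],
    [5,0,0,0,8.5],
    [5,0,0,0,8.5],
    [5,0,0,0,8.5],
    [5,0,0,0,8.5],
    [5,0,0,0,8.5],
    [5,0,0,0,8.5],
    [5,0,0,0,8.5],
    [5,0,0,0,8.5],
    [5,0,0,0,8.5],
  ],
)

```text
time: 5.8
ee_pos: [0.5123, -0.242, 0.136]
tcp_rot: [2.274, 2.166, -0.002]
force: [0.5, 0.6, -1.1]
grip_width: 0.646
grasp_force: 37.7
```

```bash
python3 - <<'E'
from h import *
from scipy.spatial.transform import Rotation as R
s=r.read_state();print(s['q'].round(3),s['ee_pos'].round(4),np.degrees(np.arctan2(*R.from_rotvec(s['tcp_rot']).as_matrix()[[1,0],1])))
b=snap('side','s2')
cv2.imwrite('pics/c2.png',cv2.resize(b['frame'][150:330,250:450,::-1],(600,540)))
E
```

```text
[ 0.914  0.58  -0.826  1.75   0.491  1.031 -0.14 ] [ 0.5123 -0.242   0.136 ] -2.778907180734873
```

View pics/c2.png

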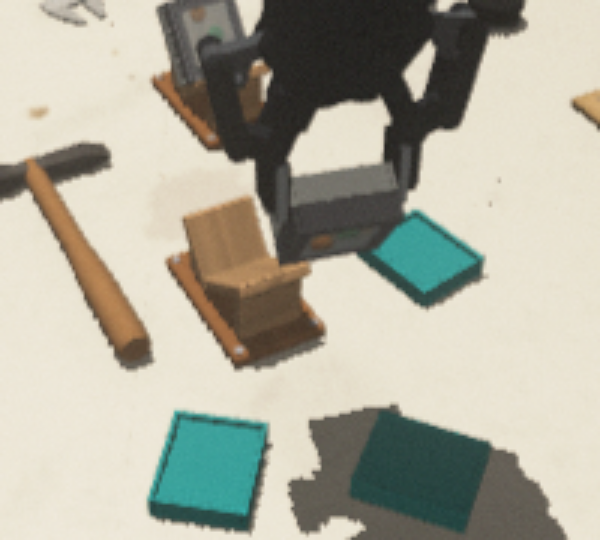

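Emit:
drive_tool(
  commands=[
    [5,-0.15,1.0,0,6.7],
    [5,-0.15,1.1,0,6.7],
    [5,0,0,-3,0],
    [5,0,0,-3,0],
    [5,0,0,-2.2,0],
    [5,0,0,-0.9,0],
    [5,0,0,0,0],
    [5,0,0,0,0],
  ],
)

```text
time: 6.65
ee_pos: [0.5103, -0.2205, 0.0451]
tcp_rot: [2.013, 2.41, 0.0]
force: [0.0, -0.3, -1.2]
grip_width: 0.645
grasp_force: 37.6
```

```bash
python3 - <<'E'
from h import *
from scipy.spatial.transform import Rotation as R
s=r.read_state();print(s['ee_pos'].round(4),np.degrees(np.arctan2(*R.from_rotvec(s['tcp_rot']).as_matrix()[[1,0],1])))
N=np.array([.5009,-.1750,.0535]);u=np.array([.184,-.983,0]);z=np.array([0,0,1])
last=s['ee_pos']
for t in range(0,78,7):
    a=np.radians(25.2+t);T=N+.0346*(np.cos(a)*u+np.sin(a)*z)-.0236*z
    print(t,T.round(4),((T-last)*100).round(2)); last=T
E
```

```text
[ 0.5103 -0.2205  0.0451] 10.265596313825291
0 [ 0.5067 -0.2058  0.0446] [-0.37  1.48 -0.05]
7 [ 0.5063 -0.2038  0.0483] [-0.04  0.2   0.37]
14 [ 0.5058 -0.2014  0.0518] [-0.05  0.24  0.34]
21 [ 0.5053 -0.1985  0.0549] [-0.05  0.28  0.31]
28 [ 0.5047 -0.1954  0.0576] [-0.06  0.32  0.27]
35 [ 0.5041 -0.1919  0.0599] [-0.06  0.35  0.23]
42 [ 0.5034 -0.1882  0.0618] [-0.07  0.37  0.19]
49 [ 0.5026 -0.1843  0.0632] [-0.07  0.39  0.14]
56 [ 0.5019 -0.1802  0.0641] [-0.08  0.41  0.09]
63 [ 0.5011 -0.1761  0.0645] [-0.08  0.41  0.04]
70 [ 0.5003 -0.1719  0.0644] [-0.08  0.42 -0.01]
77 [ 0.4996 -0.1678  0.0637] [-0.08  0.41 -0.06]
```

Emit:
drive_tool(
  commands=[
    [5,-0.2,0.7,0,0.3],
    [5,-0.15,0.8,0,0],
    [5,0,0,0,0],
    [5,-0.04,0.2,0.35,0],
    [5,-0.05,0.25,0.35,0],
    [5,-0.05,0.3,0.3,0],
    [5,-0.06,0.3,0.3,0],
    [5,0,0,0,0],
  ],
  force=22,
)

```text
time: 7.45
ee_pos: [0.5034, -0.1943, 0.0571]
tcp_rot: [-2.005, -2.417, 0.001]
force: [-1.5, -2.4, -7.5]
grip_width: 0.646
grasp_force: 34.7
```

```bash
python3 - <<'E'
from h import *
b=snap('side','s3');w=snap('wrist','w3')
cv2.imwrite('pics/c3.png',np.hstack([cv2.resize(b['frame'][190:290,280:400,::-1],(480,400)),cv2.resize(w['frame'][150:400,220:420,::-1],(320,400))]))
E
```

```text
(no output)
```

View pics/c3.png

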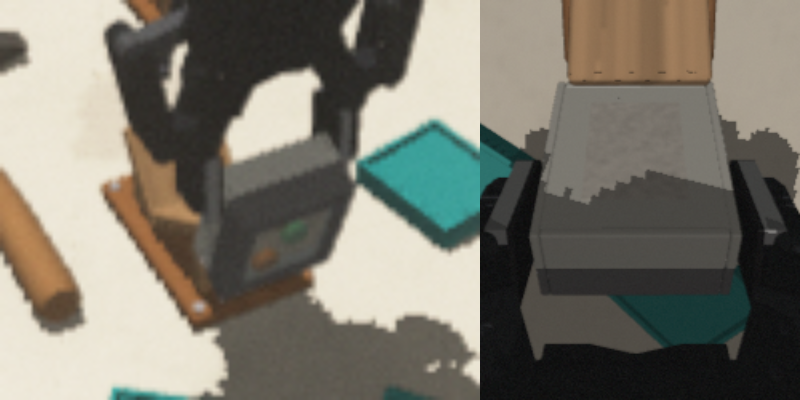

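```bash
cat >> h.py <<'E'
def pl(d,box):
    u0,u1,v0,v1=box; P,m=cloud(d); p=P[v0:v1,u0:u1][m[v0:v1,u0:u1]]
    for _ in range(6):
        c=np.median(p,0); n=np.linalg.svd(p-p.mean(0))[2][2]; e=(p-p.mean(0))@n
        p=p[abs(e)<max(.0015,1.5*e.std())]
    return p.mean(0).round(4),n.round(3),'elev',np.degrees(np.arcsin(n[2])).round(1),'az',np.degrees(np.arctan2(n[1],n[0])).round(1),len(p),e.std().round(4)
E
python3 - <<'E'
from h import *
print(pl(dict(np.load('pics/w3.npz')),(280,364,212,285)))
print(pl(dict(np.load('pics/s3.npz')),(341,364,240,260)))
print({k:np.round(v,2) for k,v in r.read_state().items() if k in('force','ee_pos')})
E
```

```text
(array([ 0.504 , -0.187 ,  0.0848]), array([-0.174,  0.932,  0.317]), 'elev', np.float64(18.5), 'az', np.float64(100.6), 6100, np.float64(0.0005))
(array([ 0.5094, -0.2132,  0.0743]), array([ 0.173, -0.932, -0.318]), 'elev', np.float64(-18.5), 'az', np.float64(-79.5), 362, np.float64(0.0006))
{'ee_pos': array([ 0.5 , -0.19,  0.06]), 'force': array([-1.85, -1.45, -4.88])}
```

Side and wrist planes agree: the case is closed and has pivoted 16° (lid now 18° above level). Continuing the arc.

Emit:
drive_tool(
  commands=[
    [5,-0.06,0.35,0.23,0],
    [5,-0.07,0.37,0.19,0],
    [5,-0.07,0.39,0.14,0],
    [5,-0.08,0.41,0.09,0],
    [5,0,0,0,0],
  ],
)

```text
time: 8.05
ee_pos: [0.5018, -0.1796, 0.0644]
tcp_rot: [2.005, 2.417, -0.0]
force: [-1.6, -4.2, -0.5]
grip_width: 0.648
grasp_force: 33.2
```

```bash
python3 - <<'E'
from h import *
b=snap('side','s4');w=snap('wrist','w4')
print(pl(w,(280,364,205,265)));print(pl(b,(335,355,228,252)))
print({k:np.round(v,3) for k,v in r.read_state().items() if k in('force','ee_pos')})
cv2.imwrite('pics/c4.png',np.hstack([cv2.resize(b['frame'][190:290,280:400,::-1],(480,400)),cv2.resize(w['frame'][150:400,220:420,::-1],(320,400))]))
E
```

```text
(array([ 0.5038, -0.1779,  0.0769]), array([ 0.185, -0.98 , -0.068]), 'elev', np.float64(-3.9), 'az', np.float64(-79.3), 3408, np.float64(0.0003))
(array([ 0.4988, -0.2092,  0.0925]), array([ 0.197, -0.977, -0.077]), 'elev', np.float64(-4.4), 'az', np.float64(-78.6), 334, np.float64(0.0006))
{'ee_pos': array([ 0.502, -0.18 ,  0.064]), 'force': array([-1.621, -2.607,  1.698])}
```

View pics/c4.png

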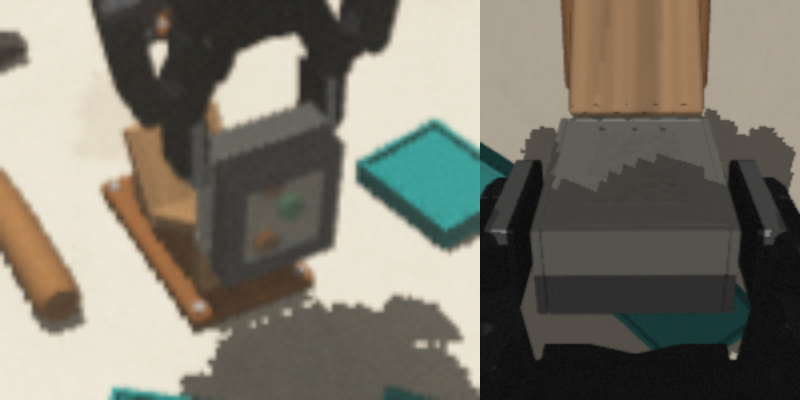

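```bash
cat >> h.py <<'E'
def ucoords(d,C=np.array([.4889,-.1111,0]),az=-79.4):
    P,m=cloud(d);p=P[m];a=np.radians(az);u=np.array([np.cos(a),np.sin(a),0]);w=np.array([-u[1],u[0],0])
    return np.c_[(p-C)@u,(p-C)@w,p[:,2]]*1000
E
python3 - <<'E'
from h import *
for f in('w4','s4'):
    q=ucoords(dict(np.load(f'pics/{f}.npz')))
    for lo in range(60,112,4):
        k=(q[:,0]>=lo)&(q[:,0]<lo+4)&(abs(q[:,1])<20)&(q[:,2]>15)&(q[:,2]<140)
        if k.sum()>3: print(f,lo,k.sum(),np.percentile(q[k,2],[2,50,98]).round(1))
E
```

```text
w4 60 381 [57.  58.6 60. ]
w4 64 1064 [53.9 62.1 76.2]
w4 68 4789 [ 70.6  99.9 118.3]
w4 72 774 [115.  118.3 119.3]
w4 76 715 [116.9 118.  119.1]
w4 80 664 [116.7 117.7 118.6]
w4 84 498 [115.8 117.1 118.2]
w4 88 635 [115.1 116.  117.1]
w4 92 594 [114.8 115.8 116.9]
w4 96 590 [114.5 115.5 116.5]
w4 100 135 [114.2 115.1 115.9]
s4 68 15 [116.5 117.4 118.7]
s4 72 34 [116.1 117.8 119.3]
s4 76 38 [116.4 117.5 119.6]
s4 80 35 [115.5 117.4 118.8]
s4 84 47 [114.4 116.4 118.5]
s4 88 39 [114.2 115.5 117. ]
s4 92 118 [ 49.8  64.1 116.9]
s4 96 420 [ 53.3  87.8 115.9]
s4 100 51 [105.4 111.  116.3]
```

Emit:
drive_tool(
  commands=[
    [5,0,0,0,0],
    [5,0,0,0,0],
    [5,0.06,-0.3,0.2,0],
    [5,0.12,-0.7,0.3,0],
    [5,0.2,-1.1,0,0],
    [5,0.2,-1.05,0,0],
    [5,0,0,-1.5,0],
    [5,0,0,-1.5,0],
    [5,0,0,-1.2,0],
    [5,0,0,-0.7,0],
    [5,0,0,0,0],
  ],
  force=60,
)

```text
time: 9.25
ee_pos: [0.5063, -0.2104, 0.018]
tcp_rot: [-2.003, -2.417, 0.001]
force: [-0.2, 0.3, -1.6]
grip_width: 0.639
grasp_force: 63.7
```

```bash
python3 - <<'E'
from h import *
b=snap('side','s5');w=snap('wrist','w5')
for q in (ucoords(w),ucoords(b)):
    for lo in range(90,142,4):
        k=(q[:,0]>=lo)&(q[:,0]<lo+4)&(abs(q[:,1])<20)&(q[:,2]>5)&(q[:,2]<140)
        if k.sum()>3: print(lo,k.sum(),np.percentile(q[k,2],[2,50,98]).round(1))
cv2.imwrite('pics/c5.png',np.hstack([cv2.resize(b['frame'][190:290,280:400,::-1],(480,400)),cv2.resize(w['frame'][150:400,220:420,::-1],(320,400))]))
E
```

```text
90 3869 [120.2 126.5 131.2]
94 337 [ 7.8 11.8 20.2]
98 3986 [13.9 42.8 64.4]
102 2020 [58.2 69.3 73.4]
106 708 [71.3 72.3 73.4]
110 691 [71.1 72.1 73. ]
114 576 [70.7 71.6 72.7]
118 560 [69.3 70.3 71.4]
122 602 [68.9 69.9 70.9]
126 562 [68.5 69.5 70.5]
130 421 [68.1 69.1 70.1]
102 34 [68.9 71.2 73.3]
106 42 [69.6 70.9 72.8]
110 143 [ 69.3 124.3 139.3]
114 62 [ 67.7  70.6 136.6]
118 85 [ 67.3  70.  139.5]
122 59 [ 5.4 67.8 70.2]
126 312 [ 6.6 31.7 69. ]
130 152 [46.9 61.1 69.3]
```

View pics/c5.png

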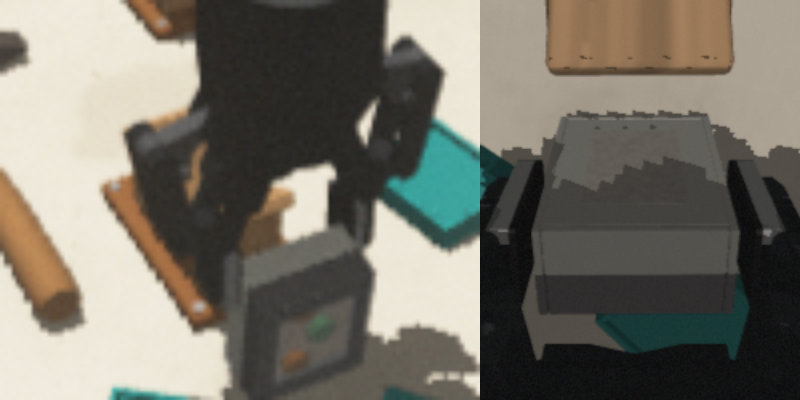

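Emit:
drive_tool(
  commands=[
    [5,0,0,-0.3,0],
    [5,0,0,-0.2,0],
    [5,0,0,0,0],
    [6.2,0,0,0,0],
    [6.8,0,0,0,0],
    [8,0,0,0,0],
    [8.54,0,0,0,0],
    [8.54,0.2,-1.05,0.2,0],
    [8.54,0.2,-1.05,0.2,0],
    [8.54,0,0,0,0],
  ],
  force=25,
)

```text
time: 10.35
ee_pos: [0.5114, -0.2349, 0.0186]
tcp_rot: [2.009, 2.413, -0.001]
force: [-0.4, -0.4, -0.4]
grip_width: 0.998
grasp_force: 0.0
```

```bash
python3 - <<'E'
from h import *
b=snap('side','s6');w=snap('wrist','w6')
for q in (ucoords(w),ucoords(b)):
    k=(q[:,0]>80)&(q[:,0]<150)&(abs(q[:,1])<40)&(q[:,2]>55)&(q[:,2]<75); print(np.percentile(q[k],[1,50,99],axis=0).round(1).tolist())
    for lo in range(90,142,4):
        k=(q[:,0]>=lo)&(q[:,0]<lo+4)&(abs(q[:,1])<20)&(q[:,2]>5)&(q[:,2]<90)
        if k.sum()>3: print(lo,k.sum(),np.percentile(q[k,2],[2,50,98]).round(1))
s=r.read_state();t=s['ee_pos']-[.4889,-.1111,0];print(t@[.184,-.983,0],t@[.983,.184,0],s['ee_pos'])
cv2.imwrite('pics/c6.png',np.hstack([cv2.resize(b['frame'][190:290,280:400,::-1],(480,400)),cv2.resize(w['frame'][150:400,220:420,::-1],(320,400))]))
E
```

```text
[[97.3, -28.3, 56.0], [109.5, -1.0, 66.0], [127.3, 26.2, 67.4]]
94 3165 [ 8.7 45.3 66.1]
98 1151 [ 6.1 65.9 67.2]
102 850 [64.8 66.1 67.3]
106 824 [65.  66.2 67.3]
110 776 [64.9 66.  67.3]
114 760 [65.1 66.1 67.2]
118 768 [65.  66.1 67.3]
122 736 [65.  66.1 67.2]
126 281 [64.9 66.  67. ]
[[97.7, -27.0, 55.6], [117.7, -0.6, 65.4], [128.6, 28.4, 67.5]]
94 5 [64.4 65.4 66. ]
98 40 [64.4 65.7 67.2]
102 31 [64.6 66.  67. ]
106 40 [64.2 66.  67. ]
110 38 [64.  65.4 67.8]
114 40 [63.8 66.  68.5]
118 38 [64.  65.9 66.9]
122 158 [ 8.4 37.1 67.2]
126 344 [ 6.6 40.  66.2]
0.12371899275811724 -0.0006248825728815048 [ 0.51104682 -0.2328131   0.01841069]
```

View pics/c6.png

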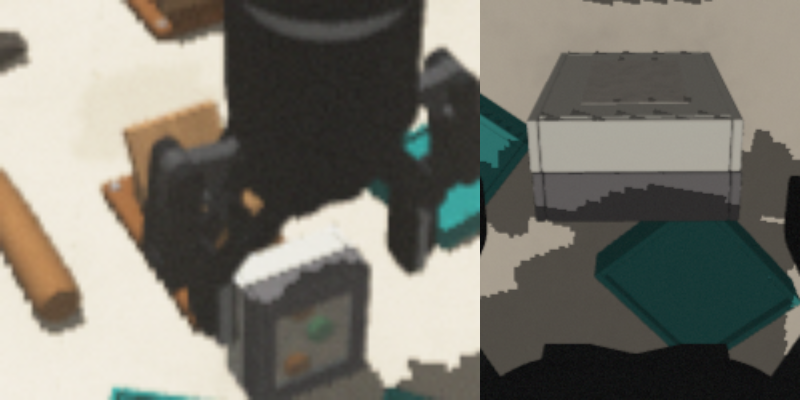

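Standing square and closed on the bench (top z 66 mm, u 97–128). I'll regrasp nearer the centre, then tip it lid-down into the empty rest A, where the slope sets the right tilt.

Emit:
drive_tool(
  commands=[
    [8.54,-0.1,0.55,0,0],
    [8.54,0,0,0,0],
    [5,0,0,0,0],
    [5,0,0,0,0],
    [5,0,0,0,0],
    [5,0,0,0,0],
    [5,0,0,0,0],
    [5,0,0,0.5,0],
    [5,0,0,2.5,0],
    [5,0,0,2.5,0],
    [5,0,0,2.5,0],
    [5,0,0,0,0],
  ],
  force=35,
)

```text
time: 11.65
ee_pos: [0.512, -0.2269, 0.1015]
tcp_rot: [2.003, 2.414, 0.003]
force: [0.5, 0.1, -1.2]
grip_width: 0.65
grasp_force: 37.8
```

Emit:
drive_tool(
  commands=[
    [5,-0.4,2.0,0,0],
    [5,-0.5,2.6,0,0],
    [5,-0.5,2.6,0,0],
    [5,-0.45,2.63,0,0],
    [5,0,0,0,0],
    [5,0,0,0,0],
  ],
)

```text
time: 12.25
ee_pos: [0.4912, -0.1282, 0.098]
tcp_rot: [-2.004, -2.419, 0.001]
force: [0.4, -0.8, -0.5]
grip_width: 0.643
grasp_force: 37.8
```

```bash
python3 - <<'E'
from h import *
s=r.read_state();t=s['ee_pos']-[.4889,-.1111,0];print(t@[.184,-.983,0],t@[.983,.184,0],s['ee_pos'].round(4))
b=snap('side','s7');w=snap('wrist','w7')
for q in (ucoords(w),ucoords(b)):
    for lo in range(-30,50,4):
        k=(q[:,0]>=lo)&(q[:,0]<lo+4)&(abs(q[:,1])<20)&(q[:,2]>10)&(q[:,2]<160)
        if k.sum()>3: print(lo,k.sum(),np.percentile(q[k,2],[2,50,98]).round(1))
E
```

```text
0.0172842328051112 -0.0008659192791831983 [ 0.4912 -0.1282  0.098 ]
-30 25 [10.  10.2 11.2]
-26 101 [10.  51.4 53.7]
-22 711 [10.2 52.8 55.8]
-18 305 [53.6 55.2 56.9]
-14 230 [47.5 50.7 53.8]
-10 226 [41.8 44.9 47.9]
-6 195 [ 36.3  39.6 143.7]
-2 4668 [ 33.9 125.8 146. ]
2 954 [ 25.4 145.3 146.5]
6 1012 [ 21.  145.2 146.4]
10 1033 [ 23.4 145.  146.3]
14 899 [ 26.  145.3 146.4]
18 727 [144.4 145.4 146.5]
22 691 [144.3 145.4 146.5]
26 445 [144.2 145.3 146.4]
-22 6 [11.  37.9 54.4]
-18 6 [49.9 52.7 54.2]
-14 18 [11.8 46.8 50.8]
-10 60 [37.7 42.3 46. ]
-6 71 [ 32.5  37.  144.9]
-2 90 [ 27.   33.1 146. ]
2 86 [ 19.7  27.5 146.1]
6 47 [ 21.7 144.3 146.4]
10 41 [ 24.1 144.8 146.2]
14 38 [ 10.1 144.8 146.3]
18 37 [ 30.1 144.7 147.4]
22 194 [ 33.  113.  145.9]
26 423 [ 37.5 113.6 144.8]
30 9 [15.5 39.7 40.8]
34 11 [16.3 42.2 43.4]
38 12 [10.1 45.4 46.7]
42 9 [47.  48.6 49.4]
46 16 [19.2 49.9 51.8]
```

Emit:
drive_tool(
  commands=[
    [5,-0.04,0.2,-1.5,0],
    [5,0,0,-1.5,0],
    [5,0,0,-0.8,0],
    [5,0,0,-0.4,0],
    [5,0,0,-0.1,0],
    [5,0,0,0,0],
  ],
  force=22,
)

```text
time: 12.95
ee_pos: [0.4911, -0.1271, 0.0557]
tcp_rot: [2.007, 2.416, -0.001]
force: [-0.3, -1.4, -0.9]
grip_width: 0.649
grasp_force: 37.8
```

Emit:
drive_tool(
  commands=[
    [5.7,0,0,0,0],
    [5.9,0,0,0,0],
    [6.1,0,0,0,0],
    [6.4,0,0,0,0],
    [6.8,0,0,0,0],
    [7.4,0,0,0,0],
    [7.4,0,0,0,0],
    [7.4,0,0,0,0],
  ],
)

```text
time: 13.75
ee_pos: [0.4912, -0.1264, 0.0555]
tcp_rot: [-2.006, -2.418, -0.0]
force: [-0.5, 0.3, -0.6]
grip_width: 0.867
grasp_force: 0.0
```

```bash
python3 - <<'E'
from h import *
b=snap('side','s8');w=snap('wrist','w8')
for q in (ucoords(w),ucoords(b)):
    for lo in range(-50,58,6):
        k=(q[:,0]>=lo)&(q[:,0]<lo+6)&(abs(q[:,1])<18)&(q[:,2]>10)&(q[:,2]<115)
        if k.sum()>3: print(lo,k.sum(),np.percentile(q[k,2],[2,50,98]).round(1))
cv2.imwrite('pics/c8.png',np.hstack([cv2.resize(b['frame'][190:290,270:390,::-1],(480,400)),cv2.resize(w['frame'][150:400,220:420,::-1],(320,400))]))
E
```

```text
-38 21 [10.  10.1 10.7]
-32 49 [10.  10.2 11. ]
-26 481 [10.1 52.6 54.7]
-20 1194 [10.5 53.8 56.4]
-14 349 [45.  49.1 53.1]
-8 746 [37.  42.4 53.8]
-2 4128 [ 49.5  85.  103.4]
4 983 [101.5 102.6 103.6]
10 950 [101.1 102.2 103.3]
16 950 [101.  102.2 103.2]
22 871 [100.9 101.9 103. ]
28 463 [100.4 101.5 102.5]
-2 19 [101.  102.2 103.7]
4 38 [101.2 102.5 103.8]
10 43 [100.7 102.  103.6]
16 41 [100.3 101.6 103. ]
22 270 [ 36.1  57.4 102.5]
28 229 [ 38.7  86.8 102.6]
34 11 [16.3 41.8 44.5]
40 17 [44.9 46.6 49. ]
46 14 [49.9 51.8 53.1]
52 209 [10.8 28.3 55.9]
```

View pics/c8.png

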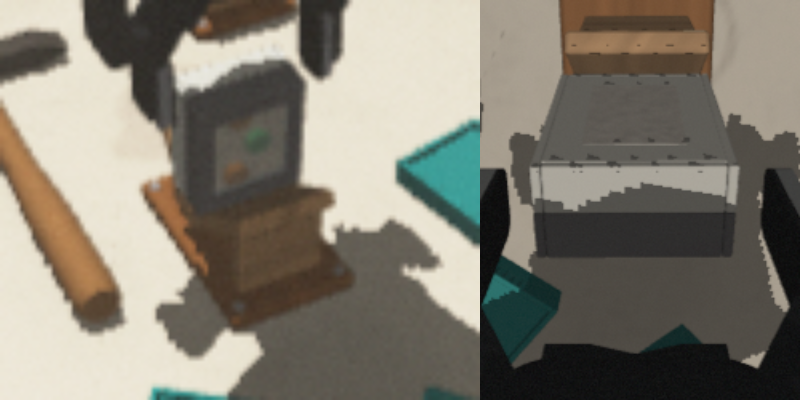

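The case is jammed upright in rest A's V (top z≈102, u≈0–30), still closed. A gentle push with shut fingers on the upper part of the window side will tip it onto the slope.

Emit:
drive_tool(
  commands=[
    [7.8,0,0,1.5,0],
    [7.8,0,0,3,0],
    [7.8,0,0,2.5,0],
    [4,0.3,-1.7,0,0],
    [0,0.33,-1.7,0,0],
    [0,0,0,0,0],
    [0,0,0,0,0],
    [0,0,0,0,0],
    [0,0,0,0,0],
    [0,0,0,-1.5,0],
    [0,0,0,-2.2,0],
    [0,0,0,0,0],
  ],
)

```text
time: 15.05
ee_pos: [0.4958, -0.1598, 0.0866]
tcp_rot: [-2.003, -2.416, 0.003]
force: [-0.2, -0.0, -1.0]
grip_width: 0.001
grasp_force: 0.0
```

Emit:
drive_tool(
  commands=[
    [0,-0.08,0.4,0,0],
    [0,-0.08,0.4,0,0],
    [0,-0.06,0.3,0,0],
    [0,-0.06,0.3,0,0],
    [0,-0.06,0.3,0,0],
    [0,0,0,0,0],
    [0,0,0,0,0],
  ],
)

```text
time: 15.75
ee_pos: [0.4941, -0.1434, 0.0886]
tcp_rot: [2.006, 2.417, -0.0]
force: [0.7, 0.9, 0.0]
grip_width: 0.003
grasp_force: 0.0
```

```bash
cat >> h.py <<'E'
def prof(q,a,b,w=18,lo=10,hi=115,st=6):
    for x in range(a,b,st):
        k=(q[:,0]>=x)&(q[:,0]<x+st)&(abs(q[:,1])<w)&(q[:,2]>lo)&(q[:,2]<hi)
        if k.sum()>3: print(x,k.sum(),np.percentile(q[k,2],[2,50,98]).round(1))
E
python3 - <<'E'
from h import *
s=r.read_state();t=s['ee_pos']-[.4889,-.1111,0];print(t@[.184,-.983,0],t@[.983,.184,0],s['ee_pos'].round(4),s['grip_width'])
b=snap('side','s9');w=snap('wrist','w9')
prof(ucoords(w),-60,70);print();prof(ucoords(b),-60,70)
E
```

```text
0.03275654746650981 -0.0008228245155068386 [ 0.4941 -0.1434  0.0886] 0.00311396180725378
-36 36 [10.  10.2 10.7]
-30 40 [10.  10.2 10.9]
-24 622 [10.1 53.3 56.1]
-18 468 [50.3 54.7 56.6]
-12 378 [41.7 46.3 50.7]
-6 1270 [37.7 57.9 79.9]
0 1603 [ 78.5  98.  103.8]
6 758 [101.2 102.5 103.7]
12 747 [100.8 102.1 103.5]
18 713 [101.  102.2 103.3]
24 667 [100.4 101.7 102.8]
30 157 [100.3 101.3 102.3]
54 283 [54.4 56.3 59. ]
60 75 [57.  58.8 60.3]

0 21 [100.8 102.2 103.6]
6 21 [101.  102.1 103.1]
12 19 [100.7 101.7 103.4]
18 26 [100.4 102.  103.7]
24 411 [ 35.9  66.4 102. ]
30 79 [ 38.4  94.9 102.5]
36 15 [42.1 44.9 46.4]
42 14 [47.1 48.6 50.5]
48 13 [50.7 52.9 54.6]
54 234 [10.6 27.9 57.6]
60 86 [10.5 55.7 59.8]
66 6 [10.1 10.5 56.5]
```

Emit:
drive_tool(
  commands=[
    [0,-0.06,0.3,0,0],
    [0,-0.06,0.3,0,0],
    [0,-0.06,0.3,0,0],
    [0,-0.06,0.3,0,0],
    [0,-0.06,0.3,0,0],
    [0,0,0,0,0],
    [0,0,0,0,0],
  ],
)

```text
time: 16.55
ee_pos: [0.4911, -0.1284, 0.0885]
tcp_rot: [2.006, 2.418, -0.0]
force: [0.1, -0.5, -0.5]
grip_width: -0.001
grasp_force: 0.0
```

```bash
python3 - <<'E'
from h import *
s=r.read_state();t=s['ee_pos']-[.4889,-.1111,0];print(t@[.184,-.983,0],s['ee_pos'].round(4))
b=snap('side','s10');w=snap('wrist','w10')
prof(ucoords(w),-60,50);print();prof(ucoords(b),-60,50)
E
```

```text
0.017391006331652917 [ 0.4911 -0.1284  0.0885]
-36 27 [10.  10.2 10.5]
-30 38 [10.  10.2 11.2]
-24 786 [10.2 52.4 55.7]
-18 404 [51.  54.8 56.7]
-12 315 [42.  46.6 50.7]
-6 1424 [37.5 58.8 80.3]
0 1724 [ 77.2  96.7 103.8]
6 689 [101.3 102.5 103.8]
12 644 [101.  102.1 103.3]
18 341 [101.1 102.2 103.3]
24 69 [100.7 101.7 102.7]
30 10 [100.2 101.2 101.7]

0 22 [100.8 101.9 103.7]
6 27 [100.4 102.  103.5]
12 37 [100.5 101.8 103.8]
18 43 [ 99.9 101.8 104.1]
24 410 [ 36.   66.7 101.9]
30 87 [ 38.3  94.8 102.1]
36 13 [42.3 44.5 45.6]
42 13 [47.  48.3 50.9]
48 15 [50.9 53.2 54.2]
```

```bash
python3 - <<'E'
from h import *
C=np.array([.4889,-.1111,0])
for f in('s10','w10'):
    d=dict(np.load(f'pics/{f}.npz')); q=ucoords(d); fr=d['frame'][d['depth']>0]
    k=(abs(q[:,1])<25)&(abs(q[:,0]-17)<30)&(q[:,2]>85)&(q[:,2]<190)&(fr.max(1)<55)
    for z in range(85,170,7):
        i=k&(q[:,2]>=z)&(q[:,2]<z+7)
        if i.sum()>3: print(f,z,i.sum(),np.percentile(q[i,0],[3,50,97]).round(0),np.percentile(q[i,1],[3,97]).round(0))
E
```

```text
s10 127 20 [15. 24. 29.] [-13.  11.]
s10 134 22 [15. 24. 27.] [-14.  12.]
s10 141 27 [13. 24. 29.] [-13.  12.]
s10 148 19 [18. 25. 27.] [-13.  13.]
s10 155 31 [22. 29. 31.] [-16.   9.]
s10 162 93 [12. 29. 32.] [-21.  22.]
s10 169 108 [ 9. 28. 31.] [-23.  24.]
w10 99 793 [17. 23. 31.] [-24.  24.]
w10 113 4 [8. 8. 8.] [-4.  3.]
w10 120 154 [ 7. 11. 12.] [-13.  10.]
w10 127 309 [ 7. 12. 12.] [-15.  11.]
w10 134 358 [ 7. 12. 12.] [-15.  11.]
w10 141 520 [ 7. 11. 12.] [-14.  11.]
w10 148 732 [ 7. 10. 28.] [-8.  5.]
w10 155 794 [ 5.  7. 21.] [-21.  18.]
w10 162 2208 [ 5.  7. 27.] [-23.  23.]
w10 169 2998 [ 6.  8. 26.] [-25.  24.]
```

```bash
python3 - <<'E'
from h import *
for f in('s10','w10','s9'):
    d=dict(np.load(f'pics/{f}.npz')); q=ucoords(d)
    for z in range(101,135,3):
        i=(abs(q[:,1])<25)&(abs(q[:,0]-20)<25)&(q[:,2]>=z)&(q[:,2]<z+3)
        if i.sum()>0: print(f,z,i.sum(),np.percentile(q[i,0],[3,50,97]).round(0),np.percentile(q[i,1],[3,97]).round(0))
E
```

```text
s10 101 207 [ 2. 17. 31.] [-24.  24.]
s10 104 4 [ 3. 13. 22.] [-15.  17.]
s10 116 2 [26. 27. 27.] [-6. -5.]
s10 119 12 [23. 28. 29.] [-6.  7.]
s10 122 12 [18. 28. 30.] [-10.  10.]
s10 125 19 [15. 26. 30.] [-12.  13.]
s10 128 24 [13. 25. 29.] [-13.  11.]
s10 131 23 [14. 25. 30.] [-13.  12.]
s10 134 22 [12. 25. 29.] [-13.  11.]
w10 101 3548 [ 2. 12. 28.] [-24.  24.]
w10 104 34 [ 1.  4. 12.] [-23.  22.]
w10 119 47 [8. 8. 8.] [-8.  5.]
w10 122 108 [ 7.  8. 12.] [-12.   9.]
w10 125 178 [ 7.  8. 12.] [-14.  11.]
w10 128 198 [ 7. 11. 12.] [-14.  11.]
w10 131 204 [ 7. 11. 12.] [-15.  11.]
w10 134 220 [ 7.  8. 12.] [-15.  11.]
s9 101 156 [ 2. 18. 31.] [-24.  23.]
s9 104 1 [19. 19. 19.] [-1. -1.]
s9 116 3 [36. 41. 43.] [-6.  5.]
s9 119 10 [39. 43. 45.] [-6.  6.]
s9 122 12 [39. 43. 45.] [-11.  10.]
s9 125 16 [38. 42. 44.] [-11.  12.]
s9 128 23 [28. 40. 44.] [-13.  12.]
s9 131 19 [33. 42. 44.] [-12.  12.]
s9 134 24 [27. 41. 45.] [-13.  13.]
```

Depth shows the shut fingertips sit about 30 mm above the reported TCP, which explains the slipping and why this push missed. I'll correct for it and push again.

Emit:
drive_tool(
  commands=[
    [0,0.3,-1.6,0,0],
    [0,0.3,-1.6,0,0],
    [0,0,0,-1.5,0],
    [0,0,0,-1.5,0],
    [0,-0.06,0.3,0,0],
    [0,-0.06,0.3,0,0],
    [0,-0.06,0.3,0,0],
    [0,-0.06,0.3,0,0],
    [0,-0.06,0.3,0,0],
    [0,0,0,0,0],
  ],
)

```text
time: 17.65
ee_pos: [0.4943, -0.145, 0.0589]
tcp_rot: [2.005, 2.418, 0.0]
force: [0.7, -0.6, 0.2]
grip_width: -0.003
grasp_force: 0.3
```

```bash
python3 - <<'E'
from h import *
s=r.read_state();t=s['ee_pos']-[.4889,-.1111,0];print(t@[.184,-.983,0],s['ee_pos'].round(4))
b=snap('side','s11');w=snap('wrist','w11')
prof(ucoords(w),-60,50);print();prof(ucoords(b),-60,50)
E
```

```text
0.03432556980393105 [ 0.4943 -0.145   0.0589]
-36 37 [10.  10.2 10.7]
-30 54 [10.  10.3 10.9]
-24 836 [10.3 53.1 55.9]
-18 650 [50.4 54.8 56.7]
-12 481 [ 42.3  46.5 103.2]
-6 3476 [ 38.5  92.  104.1]
0 1191 [102.2 103.4 104.7]
6 1055 [101.7 103.2 104.6]
12 1109 [101.8 103.  104.2]
18 1009 [102.1 103.2 104.5]
24 1254 [ 95.1 107.1 114.6]
48 23 [52.4 53.3 55.8]

6 4 [101.6 102.5 103.7]
12 11 [ 42.4 102.3 104.2]
18 133 [ 30.8  71.5 104. ]
24 211 [34.6 51.7 94.1]
30 24 [ 38.5  63.8 113.3]
36 69 [ 43.3 102.3 113.1]
42 102 [ 47.1 101.  113.9]
48 16 [35.7 52.2 54. ]
```

Emit:
drive_tool(
  commands=[
    [0,-0.06,0.3,0,0],
    [0,-0.06,0.3,0,0],
    [0,-0.06,0.3,0,0],
    [0,-0.06,0.3,0,0],
    [0,0,0,0,0],
    [0,0,0,0,0],
  ],
)

```text
time: 18.35
ee_pos: [0.4917, -0.1333, 0.0584]
tcp_rot: [-2.006, -2.418, 0.0]
force: [0.1, 0.3, 0.6]
grip_width: -0.004
grasp_force: 0.0
```

```bash
python3 - <<'E'
from h import *
s=r.read_state();t=s['ee_pos']-[.4889,-.1111,0];print(t@[.184,-.983,0],s['ee_pos'].round(4),s['force'].round(1))
b=snap('side','s12');w=snap('wrist','w12')
prof(ucoords(w),-60,50);print();prof(ucoords(b),-60,50)
E
```

```text
0.022293101259941137 [ 0.4917 -0.1333  0.0584] [0.1 0.3 0.6]
-36 136 [10.  76.5 78.3]
-30 1173 [10.3 79.2 81.9]
-24 1218 [10.3 83.3 85.8]
-18 1214 [84.  86.9 89.4]
-12 1240 [88.4 91.  93.5]
-6 486 [85.8 90.4 93.5]
0 291 [76.2 79.7 85.5]
6 321 [ 67.5  72.3 105.4]
12 1839 [ 60.6 103.1 114.5]
18 236 [50.8 54.8 59. ]
24 230 [43.5 47.5 49.7]
30 422 [38.9 40.8 42.7]
36 372 [41.  43.7 46.8]
42 53 [45.  46.8 50.4]

-30 5 [78.  80.2 81.9]
-24 7 [83.3 83.8 84.6]
-18 4 [85.4 87.4 88.8]
-12 8 [89.5 90.6 92.9]
-6 36 [82.6 87.3 93.9]
0 40 [71.3 78.5 84.2]
6 61 [63.8 69.1 75.8]
12 99 [55.  61.4 69.9]
18 114 [ 20.3  53.3 110.3]
24 141 [ 39.1  47.6 114.4]
30 129 [ 38.9  99.  114.1]
36 9 [43.1 45.  46.4]
42 15 [46.7 47.7 49.9]
48 16 [51.1 52.7 55. ]
```

It tipped over: the profile matches the original seat (top corner 93 mm, leaning on the slope), now lid down. Moving above to regrasp.

Emit:
drive_tool(
  commands=[
    [0,0.1,-0.5,2,0],
    [0,0,0,3,0],
    [4,0,0,1,0],
    [8.54,-0.25,1.35,0,0],
    [8.54,-0.27,1.4,0,0],
    [8.54,0,0,0,0],
    [8.54,0,0,0,0],
    [8.54,0,0,0,0],
    [8.54,0,0,0,0],
    [8.54,0,0,0,0],
  ],
)

```text
time: 19.45
ee_pos: [0.4874, -0.1112, 0.1182]
tcp_rot: [-2.007, -2.417, 0.0]
force: [-0.3, 0.0, 0.3]
grip_width: 1.004
grasp_force: 0.0
```

```bash
cat >> h.py <<'E'
def face(d,ctr,az,half=(.012,.018),bw=None):
    # points of the sloping upper face near ctr -> plane, and its extent across (w) and along slope
    P,m=cloud(d);p=P[m];a=np.radians(az);u=np.array([np.cos(a),np.sin(a),0]);w=np.array([-u[1],u[0],0])
    n=.819*u+np.array([0,0,.574]);x=.574*u-np.array([0,0,.819]);t=p-ctr
    k=(abs(t@n)<.005)&(abs(t@x)<half[0])&(abs(t@w)<half[1]);q=p[k]
    c=q.mean(0);N=np.linalg.svd(q-c)[2][2];N*=np.sign(N[2])
    k=(abs((p-c)@N)<.0025)&(abs(t@x)<.05)&(abs(t@w)<.04);e=t[k]
    mid=abs(e@x)<.015; mw=abs(e@w)<.015
    return dict(n=round(float(np.degrees(np.arcsin(N[2]))),1),az=round(float(np.degrees(np.arctan2(N[1],N[0]))),1),off=round(float(((c-ctr)@n)*1000),1),w=(np.percentile(e[mid]@w,[1,99])*1000).round(1),x=(np.percentile(e[mw]@x,[1,99])*1000).round(1),num=int(k.sum()))
E
python3 - <<'E'
from h import *
from scipy.spatial.transform import Rotation as R
s=r.read_state();t=s['ee_pos']-[.4889,-.1111,0];print(t@[.184,-.983,0],t@[.983,.184,0],s['ee_pos'].round(4),s['grip_width'],np.degrees(np.arctan2(*R.from_rotvec(s['tcp_rot']).as_matrix()[[1,0],1])))
A=np.array([.4889,-.1111,.0576])+.015*np.array([.1507,-.805,.574]);B=np.array([.531,.1008,.0662])
for n in('side','top','wrist'):
    d=snap(n,n+'13')
    for c,az in((A,-79.4),(B,-77.6)):
        try: print(n,face(d,c,az))
        except Exception as ex: print(n,'-')
E
```

```text
-0.00015279958686622804 -0.0014483317541205286 [ 0.4874 -0.1112  0.1182] 1.0037290224495485 10.588991603773447
side {'n': 35.3, 'az': -78.9, 'off': -0.5, 'w': array([-27.1,  27.7]), 'x': array([-32.2,  32.8]), 'num': 906}
side {'n': 35.2, 'az': -79.3, 'off': -0.0, 'w': array([-25.2,  29.6]), 'x': array([-14.4,  32.8]), 'num': 388}
top -
top {'n': 34.9, 'az': -78.2, 'off': -0.1, 'w': array([-28.2,  25.4]), 'x': array([-34.4,  33.7]), 'num': 481}
wrist {'n': 35.4, 'az': -79.2, 'off': 0.5, 'w': array([-28.6,  25.4]), 'x': array([-33.4,  34.2]), 'num': 2066}
wrist -h.py:30: RuntimeWarning: Mean of empty slice.
  c=q.mean(0);N=np.linalg.svd(q-c)[2][2];N*=np.sign(N[2])
  ret = um.true_divide(
```

Emit:
drive_tool(
  commands=[
    [8.54,0.65,3.7,0,0],
    [8.54,0.66,3.74,0,0],
    [8.54,0.66,3.74,0,0],
    [8.54,0.66,3.74,0,0],
    [8.54,0.66,3.74,0,0],
    [8.54,0.66,3.73,0,0],
    [8.54,0,0,0,0],
    [8.54,0,0,0,0],
  ],
)

```text
time: 20.4
ee_pos: [0.5268, 0.1139, 0.1184]
tcp_rot: [-2.004, -2.42, 0.0]
force: [0.1, -0.5, 0.0]
grip_width: 1.0
grasp_force: 0.0
```

```bash
python3 - <<'E'
from h import *
s=r.read_state();t=s['ee_pos']-[.5284,.1128,0];print(t@[.2147,-.9767,0],t@[.9767,.2147,0],s['ee_pos'].round(4),s['q'].round(2))
B=np.array([.531,.1008,.0662])
d=snap('wrist','w14');print(face(d,B,-77.6));print(face(d,B,-79.2))
E
```

```text
-0.0014043190207789179 -0.0012901428328713528 [0.5268 0.1139 0.1184] [ 0.29  0.57 -0.86  1.84  0.52  0.97 -0.61]
{'n': 35.1, 'az': -78.0, 'off': 0.7, 'w': array([-27.1,  27.3]), 'x': array([-33.2,  34.6]), 'num': 1966}
{'n': 35.0, 'az': -78.0, 'off': 0.7, 'w': array([-27. ,  27.2]), 'x': array([-33.2,  34.6]), 'num': 1963}
```

Emit:
drive_tool(
  commands=[
    [8.54,-0.65,-3.7,0,0],
    [8.54,-0.66,-3.74,0,0],
    [8.54,-0.66,-3.74,0,0],
    [8.54,-0.66,-3.74,0,0],
    [8.54,-0.66,-3.74,0,0],
    [8.54,-0.66,-3.73,0,0],
    [8.54,0,0,-2.5,0],
    [8.54,0,0,-3,0],
    [8.54,0,0,-3,0],
    [8.54,0,0,-1.5,0],
    [8.54,0,0,-0.5,0],
    [8.54,0,0,0,0],
  ],
)

```text
time: 21.65
ee_pos: [0.4868, -0.1119, 0.0131]
tcp_rot: [-2.008, -2.415, 0.002]
force: [-0.5, -0.1, 0.1]
grip_width: 1.002
grasp_force: 0.0
```

Emit:
drive_tool(
  commands=[
    [5,0,0,0,0],
    [5,0,0,0,0],
    [5,0,0,0,0],
    [5,0,0,0,0],
    [5,0,0,0,0],
    [5,0,0,0,0],
  ],
  force=40,
)

```text
time: 22.25
ee_pos: [0.4881, -0.1113, 0.0145]
tcp_rot: [2.005, 2.416, 0.0]
force: [-1.3, -0.9, 6.7]
grip_width: 0.648
grasp_force: 42.1
```

```bash
python3 - <<'E'
from h import *
s=r.read_state();t=s['ee_pos']-[.4889,-.1111,0];print(t@[.184,-.983,0],t@[.983,.184,0],s['ee_pos'].round(4),s['force'].round(1))
A=np.array([.4889,-.1111,.0576])+.015*np.array([.1507,-.805,.574])
for n in('side','wrist'):
    d=snap(n,n+'15');print(n,face(d,A,-79.4))
q=ucoords(dict(np.load('pics/wrist15.npz')))
for n in('side15','wrist15'):
    q=ucoords(dict(np.load(f'pics/{n}.npz')));print('finger low z (outside case):',[np.percentile(q[(abs(q[:,0])<10)&(sg*q[:,1]>30)&(sg*q[:,1]<46)&(q[:,2]>20)&(q[:,2]<110),2],[1,10]).round(0) for sg in(1,-1) if ((abs(q[:,0])<10)&(sg*q[:,1]>30)&(sg*q[:,1]<46)&(q[:,2]>20)&(q[:,2]<110)).sum()>3])
E
```

```text
6.433511017707411e-06 -0.000859020922394137 [ 0.4881 -0.1113  0.0145] [-1.3 -0.9  6.7]
side {'n': 35.7, 'az': -79.0, 'off': -0.4, 'w': array([-35.7,  34.5]), 'x': array([-32.1,  33.1]), 'num': 909}h.py:30: RuntimeWarning: Mean of empty slice.
  c=q.mean(0);N=np.linalg.svd(q-c)[2][2];N*=np.sign(N[2])
  ret = um.true_divide(
Traceback (most recent call last):
  File "h.py", line 33, in face
    return dict(n=round(float(np.degrees(np.arcsin(N[2]))),1),az=round(float(np.degrees(np.arctan2(N[1],N[0]))),1),off=round(float(((c-ctr)@n)*1000),1),w=(np.percentile(e[mid]@w,[1,99])*1000).round(1),x=(np.percentile(e[mw]@x,[1,99])*1000).round(1),num=int(k.sum()))
                                                                                                                                                           ~~~~~~~~~~~~~^^^^^^^^^^^^^^^^^
IndexError: index -1 is out of bounds for axis 0 with size 0
```

Emit:
drive_tool(
  commands=[
    [5,0,0,0.7,0],
    [5,0,0,1.5,0],
    [5,0,0,2,0],
    [5,0,0,1.5,0],
    [5,0.7,2.66,0,0.4],
    [5,0.84,3.2,0,0.4],
    [5,0.84,3.2,0,0.4],
    [5,0.84,3.2,0,0],
    [5,0.84,3.2,0,0],
    [5,0.86,3.2,0,0],
    [5,0,0,0,0],
    [5,0,0,0,0],
  ],
)

```text
time: 23.55
ee_pos: [0.5365, 0.0766, 0.0708]
tcp_rot: [-1.978, -2.44, 0.0]
force: [0.1, -0.9, -1.3]
grip_width: 0.65
grasp_force: 42.7
```

```bash
python3 - <<'E'
from h import *
from scipy.spatial.transform import Rotation as R
s=r.read_state();print(s['ee_pos'].round(4),s['force'].round(1),np.degrees(np.arctan2(*R.from_rotvec(s['tcp_rot']).as_matrix()[[1,0],1])),s['grip_width'])
T=np.array([.5345,.0885,.0317]);print('to target cm',((T-s['ee_pos'])*100).round(2))
uB=np.array([.208,-.978,0]);z=np.array([0,0,1]);n=.819*uB+.574*z
ctr=s['ee_pos']-T+np.array([.5313,.0998,.0666])+.03*n  # expected upper face centre of held case
for nm in('side','top'):
    try: print(nm,face(snap(nm,nm+'16'),ctr,-78))
    except Exception as e: print(nm,'-')
q=ucoords(dict(np.load('pics/side16.npz')),T*[1,1,0],-78);prof(q,-60,70,hi=170)
E
```

```text
[0.5365 0.0766 0.0708] [ 0.1 -0.9 -1.3] 11.944501553268386 0.6500661559291929
to target cm [-0.2   1.19 -3.91]
side {'n': 35.8, 'az': -77.0, 'off': -1.0, 'w': array([-38.2,  36. ]), 'x': array([-31.9,  32.3]), 'num': 658}
top -
-24 4 [70.6 74.9 77.2]
-18 8 [17.9 66.8 72.1]
-12 36 [38.3 57.1 62.3]
-6 58 [44.4 51.2 58.1]
0 60 [ 38.1  44.3 148.4]
6 83 [ 39.9 143.2 149.3]
12 73 [ 81.4 135.2 141.5]
18 76 [120.2 126.4 133.3]
24 75 [ 18.6 117.7 123.5]
30 257 [ 10.9  37.3 114.9]
36 109 [ 50.8  96.3 107.1]
42 35 [ 10.4  97.6 101.1]h.py:30: RuntimeWarning: Mean of empty slice.
  c=q.mean(0);N=np.linalg.svd(q-c)[2][2];N*=np.sign(N[2])
  ret = um.true_divide(
```

Emit:
drive_tool(
  commands=[
    [5,-0.2,1.1,-0.8,0],
    [5,-0.23,1.17,-0.83,0],
    [5,0,0,0,0],
    [5,0.09,-0.43,-0.63,0],
    [5,0.09,-0.43,-0.63,0],
    [5,0.09,-0.43,-0.62,0],
    [5,-0.05,0.24,-0.17,0],
    [5,0,0,0,0],
    [5,0.02,-0.1,-0.15,0],
    [5,0,0,0,0],
    [5,0,0,0,0],
  ],
)

```text
time: 24.75
ee_pos: [0.5348, 0.087, 0.0325]
tcp_rot: [1.981, 2.438, 0.0]
force: [-1.2, 1.0, 4.0]
grip_width: 0.65
grasp_force: 43.3
```

```bash
python3 - <<'E'
from h import *
s=r.read_state();print(s['ee_pos'].round(4),s['force'].round(1))
T=np.array([.5345,.0885,.0317]);print('to target cm',((T-s['ee_pos'])*100).round(2))
uB=np.array([.208,-.978,0]);n=.819*uB+np.array([0,0,.574])
print(face(snap('side','side17'),np.array([.5313,.0998,.0666])+.03*n,-78))
E
```

```text
[0.5348 0.087  0.0325] [-1.2  1.   4. ]
to target cm [-0.03  0.15 -0.08]
{'n': 37.0, 'az': -77.2, 'off': 0.8, 'w': array([-37.7,  34. ]), 'x': array([-32.1,  41.2]), 'num': 611}
```

Emit:
drive_tool(
  commands=[
    [5,-0.02,0.12,-0.08,0],
    [5,0,0,0,0],
    [5.7,0,0,0,0],
    [5.9,0,0,0,0],
    [6.2,0,0,0,0],
    [7,0,0,0,0],
    [8.5,0,0,0,0],
    [8.5,0,0,0,0],
    [8.5,0,0,0,0],
    [8.5,0,0,0,0],
  ],
  force=25,
)

```text
time: 25.8
ee_pos: [0.5346, 0.0881, 0.0314]
tcp_rot: [-1.981, -2.438, -0.0]
force: [0.1, -0.5, 0.0]
grip_width: 0.997
grasp_force: 0.0
```

Emit:
drive_tool(
  commands=[
    [8.5,0,0,1.5,0],
    [8.5,0,0,3,0],
    [8.5,0,0,3,0],
    [8.5,0,0,3,0],
    [8.5,0,0,0,0],
    [8.5,0,0,0,0],
  ],
)

```text
time: 26.4
ee_pos: [0.535, 0.0881, 0.1376]
tcp_rot: [1.98, 2.437, 0.002]
force: [-0.9, -0.0, -1.9]
grip_width: 0.995
grasp_force: 0.0
```

```bash
python3 - <<'E'
from h import *
uB=np.array([.208,-.978,0]);n=.819*uB+np.array([0,0,.574]);F=np.array([.5313,.0998,.0666])
for nm in('side','top','wrist'):
    d=snap(nm,nm+'18')
    try: print(nm,face(d,F+.03*n,-78))
    except Exception as e: print(nm,'-')
    if nm!='top': prof(ucoords(d,F*[1,1,0],-78),-80,70,hi=125)
    # side faces: upper end of both cases, lateral extents by n-layer
    P,m=cloud(d);t=P[m]-F;w=np.array([.978,.208,0]);x=.574*uB-np.array([0,0,.819])
    for a,b in((-.028,-.017),(-.013,-.002),(.002,.013),(.017,.028)):
        k=(t@n>a)&(t@n<b)&(t@x>-.045)&(t@x<.02)&(abs(t@w)<.036)
        if k.sum()>20: print(' layer',a,k.sum(),'w',(np.percentile(t[k]@w,[2,98])*1000).round(1),'x2%',(np.percentile(t[k]@x,2)*1000).round(1))
E
```

```text
side {'n': 36.3, 'az': -77.9, 'off': -0.6, 'w': array([-25.8,  30. ]), 'x': array([-32.5,  32.4]), 'num': 602}
4 54 [ 98.3 106.4 110.4]
10 75 [ 92.2  98.9 104.9]
16 58 [84.2 89.8 97.2]
22 67 [74.8 82.2 87.3]
28 62 [66.8 73.8 81.6]
34 66 [60.3 66.3 73.9]
40 204 [10.7 32.5 62.7]
46 57 [11.2 55.9 59.9]
52 13 [10.5 54.3 56.1]
 layer -0.028 31 w [-26.8 -24.6] x2% -32.3
 layer -0.013 37 w [-27.2 -24.4] x2% -31.3
 layer 0.002 39 w [-26.7 -24.4] x2% -30.6
 layer 0.017 126 w [-26.  30.] x2% -32.7
top -
wrist {'n': 36.0, 'az': -78.0, 'off': 0.1, 'w': array([-26.8,  27.3]), 'x': array([-33.9,  34.2]), 'num': 2150}
-50 25 [10.  10.2 11.3]
-44 414 [10.2 78.1 80.6]
-38 529 [10.5 81.8 84.1]
-32 529 [83.3 85.9 88.7]
-26 527 [87.7 90.2 93.1]
-20 557 [91.9 94.5 97.4]
-14 572 [ 96.   98.9 101.4]
-8 586 [ 99.9 102.7 105.6]
-2 607 [104.3 107.2 110.2]
4 363 [105.4 109.5 111.2]
10 159 [ 95.9  99.4 104.8]
16 188 [87.7 91.9 95.7]
22 159 [79.5 83.1 87.4]
28 141 [71.1 74.7 78.3]
34 135 [65.1 66.7 70.3]
40 169 [56.5 59.1 63.9]
46 218 [56.8 58.6 60.3]
52 9 [53.2 53.9 54.6]
 layer -0.028 1165 w [-26.7  26.8] x2% -33.8
 layer -0.013 1245 w [-26.9  26.9] x2% -33.8
 layer 0.002 1324 w [-26.4  27.1] x2% -33.9
 layer 0.017 1390 w [-26.5  27. ] x2% -33.9h.py:30: RuntimeWarning: Mean of empty slice.
  c=q.mean(0);N=np.linalg.svd(q-c)[2][2];N*=np.sign(N[2])
  ret = um.true_divide(
```

```bash
python3 -c "
from plant import r
print(r.job_done())"
```

```text
the job is handed in; nothing more can be done
None
```

The case is turned over and stacked lid down and closed on the other case's window, standing on the ledge; depth shows the two aligned within about 0.5 mm and the other case not visibly moved. It was handed in at about 26.5 s with the gripper clear; the verdict was not shown.

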